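Crank out the coated coupon and hold the contact probe on its mark

TASK

Turn the stage's hand crank one full turn counter-clockwise (seen from above) to its stop, so that the sloping coated coupon comes fully out from under the dust hood. Then take the contact probe from its stand and hold its sprung tip on the centre of the ring mark on the coupon, with the probe square to the sloping face and pressed lightly, so that the tip is about half pushed in (about 3 N) and never bottoms. Finish while holding it there, and leave the bottle, the tin and the flask where they stand.

Things in the scene. Friction and masses are not known exactly. Their poses are not given: they have to be found in the camera images.
- crank (a joint): hand crank of the stage (rad): 0 at the start (knob on the stage's -x side), grows counter-clockwise seen from above up to its stop at 6.28, one full turn. It is geared to the carriage: a full turn slides the coupon 85 mm along the stage's +y, out from under the hood. It turns freely with slight friction (about 0.06 N m) and stays where it is left
- crank_axis (a point): point on the crank's upright axis, 82 mm above the bench, level with the middle of the knob; it stays put. Its axes are the stage's: z up, y along the stage towards the side where the coupon comes out
- crank_knob (a point): middle of the crank's upright black knob (18 mm diameter, 38 mm tall, from 64 to 102 mm above the bench), which spins freely on its pin, 42 mm from the crank axis. The flat steel crank arm lies just below it, top 62 mm above the bench
- stage: the fixed specimen stage: dark steel base 120 x 345 x 12 mm lying along its y; origin on the bench below the middle, z up. Grey gearbox with the crank at y = -110 mm; sheet-steel dust hood from y = 0 to 78 mm, 97 mm wide, top 80 mm above the bench, closed on the crank's side
- coupon: white coated plate 60 x 58 x 4 mm on the carriage; origin at the centre of its upper face, 50 mm above the bench; z is the outward normal of the face, which slopes 20 degrees down towards the stage's +y end, away from the hood; x is the stage's x. Under the hood at the start (stage y = 38.5 mm), at stage y = 123.5 mm when out
- mark (a point): centre of the dark ring mark (16 mm diameter, with four ticks) on the coupon's upper face, 8 mm along the coupon's -x and 4 mm along its +y from its centre; it moves with the coupon
- stand: fixed grey block 70 x 70 x 50 mm with one upright through hole (22 mm) in the middle, in which the probe stands; origin below its middle on the bench
- probe: loose pen-like contact probe, 0.13 kg, standing upright in the stand; origin at the underside of its black collar (34 mm diameter, 6 mm thick), which rests on the stand's top; z points up along the probe, away from its tip. White barrel 24 mm diameter from 6 to 95 mm above the origin; steel nose 16 mm diameter reaching 25 mm below it, the sprung tip 39 mm below it
- probe_tip (a point): end of the probe's round sprung tip (8 mm diameter), on the probe's axis, 39 mm below the probe's origin when it is not pressed
- plunger (a joint): how far the sprung tip is pushed into the probe (m): 0 free, 0.012 bottomed; it takes 0.7 N to start and 350 N/m more, so 2.8 N half way
- amber_small: bystander: small brown glass bottle, 44 mm diameter, 78 mm tall; origin below its middle. It and the stand may stand in each other's place
- steel_tin: bystander: open steel weighing tin, 70 mm diameter, 33 mm tall; origin below its middle
- erlenmeyer: bystander: clear conical flask, 63 mm diameter, 112 mm tall; origin below its middle
Not all that is in view belongs to the job. There is more than one size of the probe; the job needs the middle-sized.

How it is judged:
On the way, in this order (a step that is already met when the one before it is completed fails the run):
1. the crank is turned a full turn to its stop while the probe still stands in its stand (value of joint crank above 6.1 rad and distance between probe and stand below 0.06 m), for 0.2 s.
2. the probe is lifted clear of its stand (distance between probe and stand above 0.1 m), for 0.2 s.
At the end, for the whole second after the job is handed in: The crank is within 10 degrees of its stop; the probe's tip end is within 6 mm of the mark's centre, the probe within 8 degrees of square to the coupon's face, the tip pushed in by 2.5 to 9.5 mm and pressing on the coupon with 1 to 5 N, the probe still held between the fingers and steady (value of joint crank above 6.1 rad and distance between probe_tip and mark below 0.006 m and angle between the z axis of probe and the z axis of coupon, either way round below 0.14 rad and value of joint plunger between 0.0025 and 0.0095 m and contact force between probe and coupon between 1 and 5 N and contact force between the fingers and probe above 2 N and contact force between probe and stage below 5 N and linear speed of probe below 0.02 m/s); the arm keeps its last pose, push and grip.
It fails at once if the probe is pressed too hard: its tip bottoms, or presses on the coupon with over 8 N (contact force between probe and coupon above 8 N or value of joint plunger above 0.0118 m).
It fails at once if the bottle, the tin or the flask is shifted by more than 20 mm (distance of any of amber_small, steel_tin, erlenmeyer from where it was at the start of the episode above 0.02 m).
It also fails if it takes over 72 s, if anything falls off the work surface, if the arm or the gripper's body presses on something with over 40 N, if the wrist force passes 120 N, or if a joint passes its speed limit or range.

ROBOT

A 6-joint arm with a two-finger parallel gripper is mounted at the origin on a cart in front of the work surface, level with it; the furniture and walls round the work are solid. World frame = base frame: x ahead of the robot, y to its left, z up, the work surface at z = 0. Lengths are in m, angles in rad, forces in N, time in s.
With the tool pointing down it reaches from about 0.225 to 0.875 m from the base axis. Payload 3.4 kg.
Tool frame: the origin (TCP) lies on the centre line of the jaws, within the pads' length; the fingertips stand bot.tip_extent ahead of it and the grasp point (between the pads) lies 11 mm behind it (bot.tip_extent is the distance from the TCP to the fingertips, in m); z points along the fingers, y is the direction in which the jaws open and shut (so a half turn about z gives the same grasp; the last joint's range is limited). The gripper opens to 85 mm and grips with 20 to 120 N. Pads are 22 mm wide; open, the fingers measure 114 mm over their backs; the gripper's body (76 mm by 85 mm) begins 54 mm behind the grasp point. The pads swing forward as they close: fully open they stand 13 mm farther back than shut.
Start: joints at [0.983, 0.276, 1.505, -0, 1.361, -0.121], TCP at [0.259, 0.514, 0.239] pointing down, gripper open.
Joint ranges: [-2.89, 2.89], [-0.75, 2.08], [0.22, 2.7], [-1.18, 4.32], [0.11, 2.71], [-2.7, 2.7]. Speed limits (rad/s): [2.57, 2.57, 3.14, 3.14, 3.14, 3.14].

INTERFACE

Orientations are given as a unit quaternion [w, x, y, z].
In Python, from station import bot, viewer gives the robot as it stands.
- The arm moves only by the shell command python3 -m creep 'ROWS' [FORCE]. ROWS is JSON, a list of rows, each a list of 3 entries, a list of its own where there are three numbers: the shift along the tool's x, y, z in mm, then the turn about the tool's z in degrees, then the opening, from 0 (shut) to 1 (fully open). In form: [[[x, y, z], spin, fingers], ...]. A call has 1 to 12 rows; each row is the pose to reach, as a shift and turn from the pose commanded when the call began, along the tool's axes at that moment; what a row does not reach only later rows make up. A row lasts 1/10 s, in which the tool goes at most 50 mm and 8.59 degrees, less where a joint would pass 70% of its speed; a pose out of reach is approached as far as the arm can. A call with a gripper value outside its range is refused whole. The fingers move at their own pace and stop on an object; FORCE is the grip in N (left out, the last holds). Time passes only in rows, so rows that repeat a pose let the fingers close. It gives the time, the measured TCP pose, the force and the opening at its end, in the units of the state.
- bot.get_obs(): the state, without advancing time (a new reading comes with each control period).
- viewer.read_camera(name): name is "side" or "top" or "wrist"; returns the picture (420x560x3 uint8, blue, green, red); there is no depth.
- viewer.get_calibration(name): a dict with "fx", "fy", "cx", "cy" (pixels), "k1" (the pictures are not rectified: a ray, as slopes to the right and down, at radius r is drawn at 1 + k1 r^2 times it, then the intrinsics apply), "rvec" (rotation vector, rad) and "tvec" (3), from world to camera coordinates, as OpenCV has them; the wrist camera has in their place "mount" (4x4, takes a point from camera to tool coordinates, whose origin is the TCP and whose axes are the flange's). Camera axes: x right, y down, z forward; pixel columns grow to the right and rows downward; lengths in m; the calibration is good to about 2 mm. A picture is of the moment at which its call begins: read the wrist's pose just before it. get_calibration takes no time and is no camera call.
- bot.close_job(): hands the job in, once; it reports no verdict.
The state is a dict: "clock": time; "qpos": joint angles; "qvel": joint speeds; "tau": joint torques, N m; "tool_pos": TCP position; "eef_rot": TCP orientation; "ft_force": force on the tool from outside, world axes, zero at the start; "torque": the same for the moment, N m; "finger_gap": finger opening in m.
Only numpy, scipy, OpenCV 4.12 (cv2) and the standard library are available. Lean on these libraries where they do the work, as an engineer would, in place of code of your own. Each camera call takes 0.05 s, during which the arm holds its last target. There are 200 camera calls.

## Working session

There is one attempt and no reset: what is moved stays moved. The work goes in short steps, Python scripts to look and compute and a shell command to move; the robot and the scene stay as the last step left them, time stands still between calls to the robot, and variables do not carry over. Pictures are saved under pics/ and viewed, about 8 in all and at most 12, crops included, and the job is handed in when it is done.

```bash
ls; mkdir -p pics; python3 - <<'E'
from station import bot, viewer
import cv2, numpy as np
print(bot.get_obs(), bot.tip_extent)
for n in ("side","top","wrist"):
    print(n, viewer.get_calibration(n))
    im=viewer.read_camera(n); cv2.imwrite(f"pics/{n}0.png",im)
E
```

```text
pics
{'clock': 0.0, 'qpos': array([ 9.83014983e-01,  2.76554495e-01,  1.50611858e+00,  6.75892861e-06,
        1.36066467e+00, -1.21021849e-01]), 'qvel': array([ 1.26915981e-03, -5.15696392e-04,  5.20530735e-04,  8.78185272e-04,
        8.82184198e-04,  6.62028867e-05]), 'tau': array([ 5.62875684e-04, -4.16767108e+01, -2.45811385e+01, -6.50674019e-05,
        1.13140160e-02,  7.33609568e-06]), 'tool_pos': array([0.25848264, 0.51306832, 0.23846857]), 'eef_rot': array([-3.05897719e-04,  2.31267562e-01,  9.72889795e-01, -8.17173241e-04]), 'ft_force': array([-0.87648021,  0.04475759,  0.6448678 ]), 'torque': array([-0.00757765,  0.056553  ,  0.00783531]), 'finger_gap': 0.0853928044211855} 0.008
side {'fx': 526.8520130599211, 'fy': 526.8520130599211, 'cx': 285.69869682160675, 'cy': 209.28951941179528, 'k1': 0.037417673740222826, 'rvec': array([ 0.11764446, -2.66178516,  1.58145372]), 'tvec': array([0.51857566, 0.09239092, 1.34075176])}
top {'fx': 453.25620053877157, 'fy': 453.25620053877157, 'cx': 279.2773402583431, 'cy': 204.2311430495989, 'k1': -0.028978573098203782, 'rvec': array([ 2.08883253, -2.13412816,  0.18572626]), 'tvec': array([0.01854167, 0.56221671, 1.42818425])}
wrist {'fx': 319.1757848012586, 'fy': 319.1757848012586, 'cx': 281.4139210034927, 'cy': 209.58863034660203, 'k1': -0.04624139134148493, 'mount': array([[ 2.11689863e-03, -9.59720140e-01, -2.80949767e-01,
         7.16561513e-02],
       [ 9.99997453e-01,  2.25167295e-03, -1.56905756e-04,
        -3.53961830e-04],
       [ 7.83192604e-04, -2.80948719e-01,  9.59722462e-01,
        -1.34726483e-01],
       [ 0.00000000e+00,  0.00000000e+00,  0.00000000e+00,
         1.00000000e+00]])}
```

View pics/top0.png

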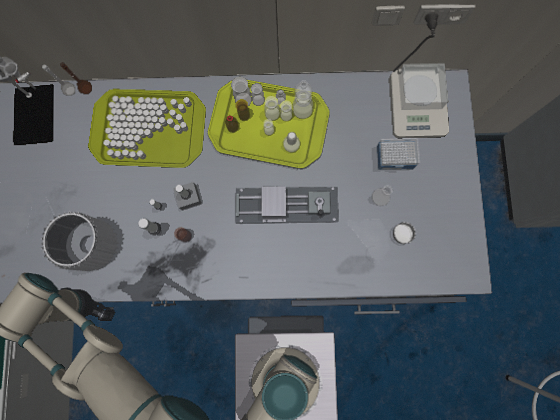

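View pics/side0.png

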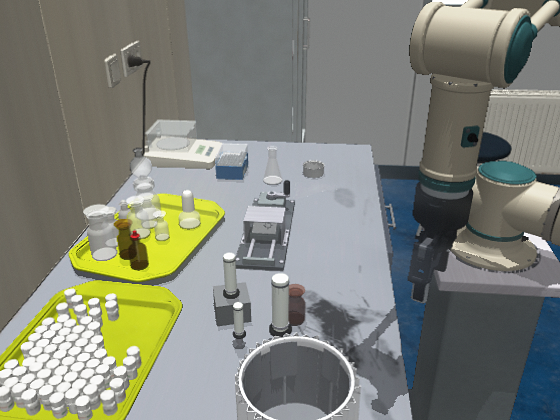

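The top view shows the stage at (287,205), with its crank at (320,205) on the right. The stand with a probe is at (187,193), the loose decoy probes at (157,204) and (148,226), the bottle at (183,234), the flask at (381,196) and the tin at (403,233). The side view agrees with this. Next I'll zoom in on both views.

```bash
cat > h.py <<'E'
import numpy as np, cv2
from scipy.spatial.transform import Rotation as R
from station import bot, viewer
def pose():
    o=bot.get_obs(); q=o["eef_rot"]; return np.array(o["tool_pos"]), R.from_quat([q[1],q[2],q[3],q[0]]).as_matrix()
def cam(n, p=None):
    c=viewer.get_calibration(n)
    if n=="wrist":
        t,r=p if p is not None else pose(); M=c["mount"]; Rc=r@M[:3,:3]; o=t+r@M[:3,3]
        return c,Rc,o      # camera->world
    Rw=R.from_rotvec(c["rvec"]).as_matrix(); return c,Rw.T,-Rw.T@c["tvec"]
def ray(n,uv,p=None):
    c,Rc,o=cam(n,p); d=(np.array(uv,float)-[c["cx"],c["cy"]])/[c["fx"],c["fy"]]
    s=d.copy()
    for _ in range(10): s=d/(1+c["k1"]*(s@s))
    v=Rc@[s[0],s[1],1]; return o,v/np.linalg.norm(v)
def onz(n,uv,z,p=None):
    o,v=ray(n,uv,p); return o+v*(z-o[2])/v[2]
def cross(*rs):
    A=sum(np.eye(3)-np.outer(v,v) for o,v in rs); b=sum((np.eye(3)-np.outer(v,v))@o for o,v in rs); return np.linalg.solve(A,b)
def proj(n,X,p=None):
    c,Rc,o=cam(n,p); x=Rc.T@(np.array(X)-o); s=x[:2]/x[2]; s=s*(1+c["k1"]*(s@s)); return s*[c["fx"],c["fy"]]+[c["cx"],c["cy"]]
E
python3 - <<'E'
import cv2,numpy as np
t=cv2.imread('pics/top0.png'); s=cv2.imread('pics/side0.png')
a=cv2.resize(t[175:250,135:345],None,fx=3.8,fy=3.8,interpolation=cv2.INTER_CUBIC)
b=cv2.resize(s[170:340,205:325],None,fx=1.8,fy=1.8,interpolation=cv2.INTER_CUBIC)
b1=cv2.resize(s[170:275,225:305],None,fx=2.9,fy=2.9,interpolation=cv2.INTER_CUBIC)
b2=cv2.resize(s[245:345,205:315],None,fx=2.9,fy=2.9,interpolation=cv2.INTER_CUBIC)
o=np.zeros((600,800,3),np.uint8); o[:a.shape[0],:a.shape[1]]=a
o[290:290+b1.shape[0],:b1.shape[1]]=b1; o[290:290+b2.shape[0],300:300+b2.shape[1]]=b2
cv2.imwrite('pics/z1.png',o)
E
```

```text
(no output)
```

View pics/z1.png

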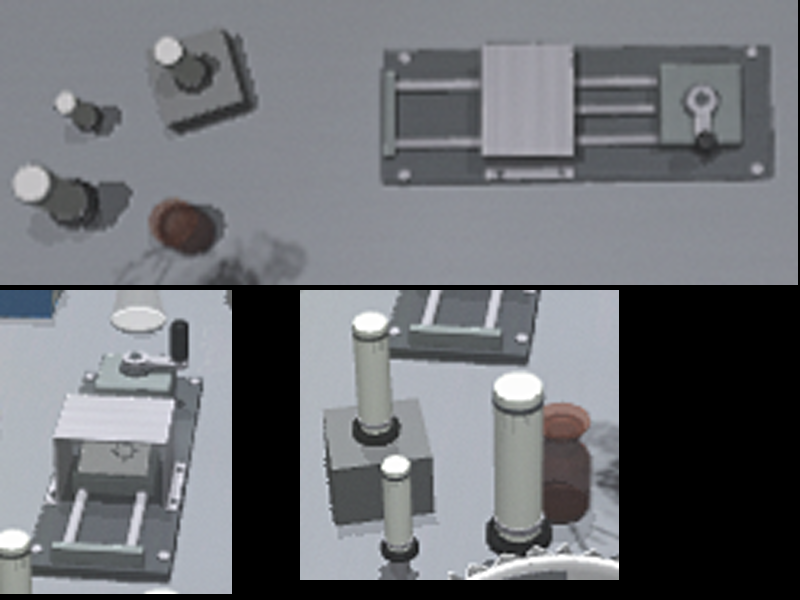

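The zoom shows the stage base at zoom-pixels x 381–775, the crank hub at (702,100), the knob at (706,141) on the side nearest the robot, and the ring under the hood. The mid-sized probe is in the tilted stand, with its cap at (168,50) and collar at (195,72).

```bash
python3 - <<'E'
from h import *
np.set_printoptions(precision=4,suppress=True)
f=lambda a:(a[0]/3.8+135-.37,a[1]/3.8+175-.37)
C=[onz('top',f(a),.012) for a in [(383,48),(772,45),(775,182),(381,185)]]
print(np.array(C)); c=np.mean(C,0); print('stage',c)
ya=(C[0]+C[3]-C[1]-C[2])[:2]; th=np.arctan2(-ya[0],ya[1]); print('yaw',np.degrees(th),np.linalg.norm(ya)/2)
print('axis',onz('top',f((702,100)),.075),'knob',onz('top',f((705,140)),.102))
Rz=R.from_euler('z',th).as_matrix(); print('axis from stage',c+Rz@[0,-.11,0])
print('cap',onz('top',f((168,50)),.145),'collar',onz('top',f((194,72)),.056),)
S=np.array([onz('top',f(a),.05) for a in [(151,58),(230,30),(250,105),(175,132)]]);print(S,S.mean(0))
g=lambda a:(a[0]/2.9+225-.3,(a[1]-290)/2.9+170-.3); g2=lambda a:((a[0]-300)/2.9+205-.3,(a[1]-290)/2.9+245-.3)
print('side: probe cap',onz('side',g2((370,324)),.145),'collar',onz('side',g2((376,427)),.056),'knobtop',onz('side',g((181,322)),.102))
print('large top/bot',onz('top',f((32,183)),.15),onz('side',g2((519,390)),.15),'small',onz('side',g2((396,466)),.08),onz('top',f((65,103)),.08),'amber',onz('top',f((175,215)),.078))
E
```

```text
[[ 0.6331  0.1551  0.012 ]
 [ 0.6275 -0.1922  0.012 ]
 [ 0.5041 -0.1893  0.012 ]
 [ 0.5093  0.157   0.012 ]]
stage [ 0.5685 -0.0173  0.012 ]
yaw -0.8941838889887723 0.3468640145493446
axis [ 0.5663 -0.1234  0.075 ] knob [ 0.5269 -0.1226  0.102 ]
axis from stage [ 0.5668 -0.1273  0.012 ]
cap [0.6042 0.3163 0.145 ] collar [0.6053 0.3148 0.056 ]
[[0.6201 0.3543 0.05  ]
 [0.6436 0.2852 0.05  ]
 [0.5761 0.2666 0.05  ]
 [0.5538 0.3317 0.05  ]] [0.5984 0.3094 0.05  ]
side: probe cap [0.6046 0.3224 0.145 ] collar [0.6053 0.3195 0.056 ] knobtop [ 0.5275 -0.1218  0.102 ]
large top/bot [0.4957 0.4229 0.15  ] [0.4962 0.395  0.15  ] small [0.5781 0.3902 0.08  ] [0.5755 0.4197 0.08  ] amber [0.4773 0.3234 0.078 ]
```

```bash
python3 -m creep '[[[-20,-17,0],-4,0.7],[[-55,-48,0],-12,0.7],[[-95,-80,0],-18,0.7],[[-130,-112,0],-26,0.7],[[-168,-144,0],-26,0.7],[[-206,-176,0],-26,0.7],[[-244,-208,0],-26,0.7],[[-282,-240,0],-26,0.7],[[-320,-272,0],-26,0.7],[[-358,-304,0],-26,0.7],[[-396,-336,0],-26,0.7],[[-430,-366,0],-26,0.7]]' 20
python3 - <<'E'
from h import *
p,r=pose(); print(p,r.round(3)); 
print(((np.array([.5245,-.1235,.17])-p)@r)*1000, bot.get_obs()['qpos'])
E
```

```text
clock: 1.35
tool_pos: [0.4786, -0.0091, 0.2392]
eef_rot: [0.0, 0.007, 1.0, 0.0]
ft_force: [0.5, 0.9, 0.8]
finger_gap: 0.0598
[ 0.47856962 -0.00913217  0.23924246] [[-1.     0.014  0.   ]
 [ 0.014  1.     0.   ]
 [-0.     0.    -1.   ]]
[ -47.48419953 -113.72735066   69.24926273] [-1.64703799e-01  1.29858181e-01  1.69794859e+00  1.67553953e-04
  1.31341332e+00 -1.72167979e+00]
```

```bash
python3 -m creep '[[[-12,-30,18],0,0.7],[[-24,-65,36],0,0.7],[[-36,-95,55],0,0.7],[[-47,-114,69],0,0.7],[[-47,-114,69],0,0.7],[[-47,-114,69],0,0.7]]'
python3 - <<'E'
from h import *
p,r=pose(); im=viewer.read_camera('wrist'); cv2.imwrite('pics/w1.png',im); t=viewer.read_camera('top')
np.save('w1.npy',np.c_[p,r]); print(p,'knob pred',proj('wrist',[.5245,-.1235,.102],(p,r)))
E
```

```text
clock: 1.95
tool_pos: [0.5231, -0.1213, 0.1697]
eef_rot: [-0.001, 0.007, 1.0, 0.001]
ft_force: [-0.4, 1.2, 0.1]
finger_gap: 0.0598
[ 0.52306353 -0.12132273  0.16972962] knob pred [278.32490468 229.79862278]
```

View pics/w1.png

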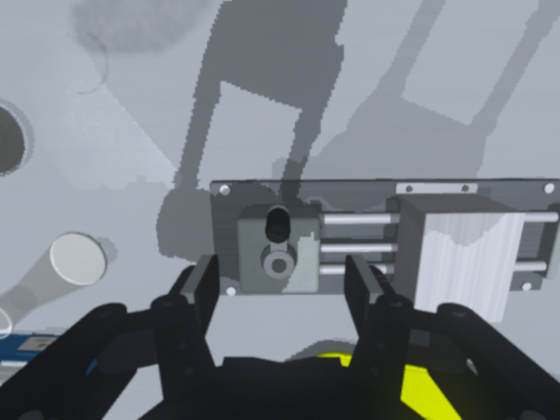

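The wrist view has the knob as a black blob at (278,208–243), where I predicted its top at (278,230). The hub ring is at (279,264), the flask and tin are to the left, and the fingers straddle the crank.

```bash
python3 - <<'E'
from h import *
W=np.load('w1.npy'); P=(W[:,0],W[:,1:])
print('hub',onz('wrist',(279,264),.07,P)); 
im=cv2.imread('pics/w1.png'); m=(im.max(2)<45).astype(np.uint8); m[:195]=0;m[250:]=0;m[:,:262]=0;m[:,295:]=0
n,l,s,c=cv2.connectedComponentsWithStats(m); i=1+np.argmax(s[1:,4]); print(s[i],c[i], [ (z,proj('wrist',[.5245,-.1235,z],P)) for z in (.064,.102)])
print('mid as z .09', onz('wrist',c[i],.09,P))
print(onz('wrist',(550,187),.012,P),onz('wrist',(212,181),.012,P))
p,r=pose(); print(p, ((np.array([.5245,-.1235,.079])-p)@r)*1000)
E
```

```text
hub [ 0.56529699 -0.12384831  0.07      ]
[266 209  24  33 649] [277.58089368 225.11248074] [(0.064, array([278.765405  , 213.42042916])), (0.102, array([278.32490468, 229.79862278]))]
mid as z .09 [ 0.52528317 -0.12414945  0.09      ]
[0.51680065 0.13899395 0.012     ] [ 0.50793629 -0.18595178  0.012     ]
[ 0.52332072 -0.1205724   0.17081008] [-1.19313147 -2.95719979 91.80895147]
```

```bash
python3 -m creep '[[[0,0,20],0,0.7],[[0,0,45],0,0.7],[[0,0,60],0,0.7]]'; python3 -m creep '[[[0,0,0],0,0.7],[[0,0,0],0,0.7],[[0,0,0],0,0.7]]'
```

```text
clock: 2.35
tool_pos: [0.5229, -0.12, 0.1101]
eef_rot: [-0.0, 0.006, 1.0, 0.0]
ft_force: [-0.4, 0.2, -0.3]
finger_gap: 0.0598
clock: 2.65
tool_pos: [0.5245, -0.1213, 0.1118]
eef_rot: [0.001, 0.006, 1.0, -0.0]
ft_force: [0.8, -0.5, -0.1]
finger_gap: 0.0596
```

```bash
python3 -m creep '[[[0,-2,15],0,0.7],[[0,-2,32],0,0.7],[[0,-2,32],0,0.7],[[0,-2,32],0,0.15],[[0,-2,32],0,0.0],[[0,-2,32],0,0.0],[[0,-2,32],0,0.0],[[0,-2,32],0,0.0],[[0,-2,32],0,0.0],[[0,-2,32],0,0.0]]' 25
```

```text
clock: 3.65
tool_pos: [0.5243, -0.1239, 0.0794]
eef_rot: [0.001, 0.006, 1.0, -0.001]
ft_force: [-1.4, -0.6, 6.4]
finger_gap: 0.0172
```

```bash
python3 -m creep '[[[-0.6,-7.3,-1],0,0],[[-2.5,-14.4,-1],0,0],[[-5.6,-21,-1],0,0],[[-9.8,-27,-1],0,0],[[-15,-32.2,-1],0,0],[[-21,-36.4,-1],0,0],[[-27.6,-39.5,-1],0,0],[[-34.7,-41.4,-1],0,0],[[-42,-42,-1],0,0],[[-49.3,-41.4,-1],0,0],[[-56.4,-39.5,-1],0,0],[[-63,-36.4,-1],0,0]]'
python3 - <<'E'
from h import *
im=viewer.read_camera('top'); cv2.imwrite('pics/t2.png',im)
E
```

```text
clock: 4.85
tool_pos: [0.5851, -0.162, 0.0794]
eef_rot: [-0.002, 0.006, 1.0, -0.001]
ft_force: [-3.1, 0.3, 6.2]
finger_gap: 0.0172
```

```bash
python3 -m creep '[[[-6,4.2,0],0,0],[[-11.2,9.4,0],0,0],[[-15.4,15.4,0],0,0],[[-18.5,22,0],0,0],[[-20.4,29.1,0],0,0],[[-21,36.4,0],0,0],[[-20.4,43.7,0],0,0],[[-18.5,50.8,0],0,0],[[-15.4,57.4,0],0,0],[[-11.2,63.4,0],0,0],[[-6,68.6,0],0,0],[[0,72.8,0],0,0]]'
python3 -m creep '[[[6.6,3.1,0],0,0],[[13.7,5,0],0,0],[[21,5.6,0],0,0],[[28.3,5,0],0,0],[[35.4,3.1,0],0,0],[[42,0,0],0,0],[[48,-4.2,0],0,0],[[53.2,-9.4,0],0,0],[[57.4,-15.4,0],0,0],[[60.5,-22,0],0,0],[[62.4,-29.1,0],0,0],[[63,-36.4,0],0,0]]'
python3 -m creep '[[[0,-3,0],0,0],[[0,-5,0],0,0],[[0,-5,0],0,0]]'
python3 - <<'E'
from h import *
im=viewer.read_camera('side')[165:275,215:310]; cv2.imwrite('pics/s3.png',cv2.resize(im,None,fx=5,fy=5,interpolation=cv2.INTER_CUBIC))
E
```

```text
clock: 6.1
tool_pos: [0.5868, -0.0874, 0.0794]
eef_rot: [0.0, 0.006, 1.0, -0.0]
ft_force: [0.9, -4.2, 2.3]
finger_gap: 0.017
clock: 7.3
tool_pos: [0.5242, -0.1221, 0.0794]
eef_rot: [0.001, 0.007, 1.0, 0.002]
ft_force: [4.8, 3.0, 3.4]
finger_gap: 0.0171
clock: 7.6
tool_pos: [0.5241, -0.1244, 0.0794]
eef_rot: [0.001, 0.008, 1.0, 0.004]
ft_force: [6.3, 8.9, 3.1]
finger_gap: 0.0169
```

View pics/s3.png

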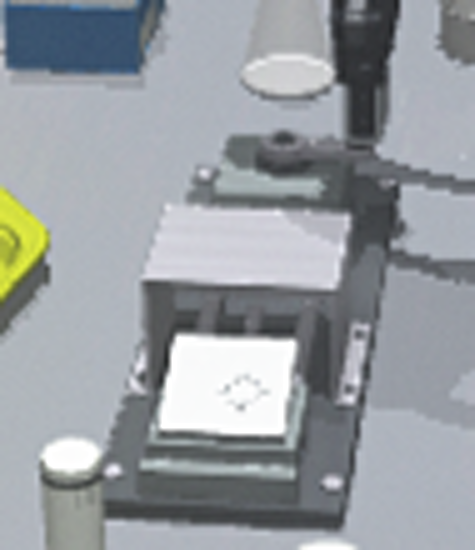

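The side view shows the coupon fully out, with its ring at crop (242,392), and the crank is against its stop with about 9 N reaction. I'll release the knob and rise.

```bash
python3 -m creep '[[[0,2,0],0,0.3],[[0,2,0],0,0.7],[[0,2,0],0,0.7],[[0,2,-20],0,0.7],[[0,2,-50],0,0.7],[[0,2,-90],0,0.7],[[0,2,-130],0,0.7],[[0,2,-130],0,0.7]]'
python3 - <<'E'
from h import *
p,r=pose(); im=viewer.read_camera('wrist'); cv2.imwrite('pics/w4.png',im); np.save('w4.npy',np.c_[p,r])
s=viewer.read_camera('side'); cv2.imwrite('pics/s4.png',s)
t=viewer.read_camera('top'); cv2.imwrite('pics/t4.png',t)
a=cv2.resize(t[175:250,215:345],None,fx=4,fy=4,interpolation=cv2.INTER_CUBIC)
o=np.zeros((600,800,3),np.uint8); o[:300,:520]=a; o[:300,520:800]=im[100:400,280:560]
b=cv2.resize(s[165:275,215:310],None,fx=2.7,fy=2.7,interpolation=cv2.INTER_CUBIC); o[300:300+b.shape[0],:b.shape[1]]=b[:300]
cv2.imwrite('pics/z4.png',o); print(p)
E
```

```text
clock: 8.45
tool_pos: [0.5261, -0.1277, 0.2146]
eef_rot: [0.005, 0.007, 1.0, -0.002]
ft_force: [0.4, -0.2, -0.3]
finger_gap: 0.0598
[ 0.52609028 -0.12769891  0.21457797]
```

View pics/z4.png

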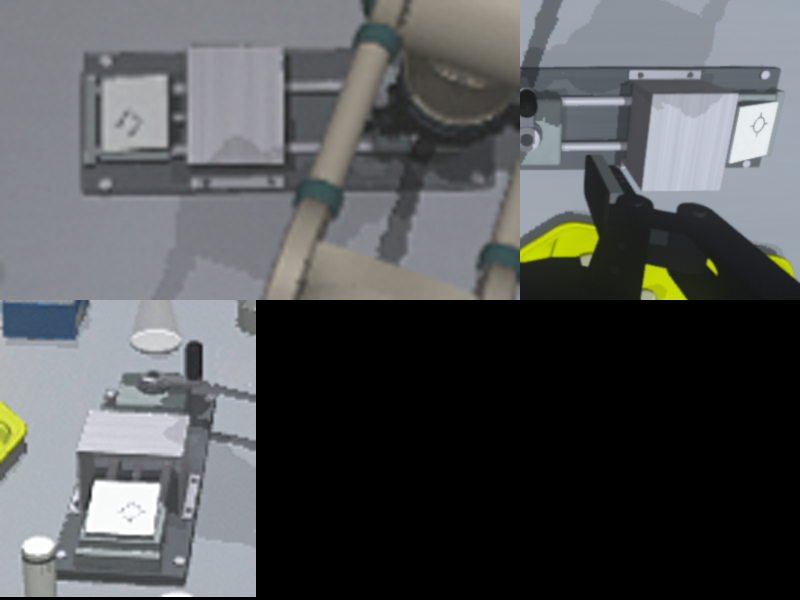

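The wrist view puts the mark at full-picture (518,224), the side view at (263.5,242.8) and the top view at (246.6,205). The crank knob is back at its start side. Now I'll move over to the probe while turning 90°.

```bash
python3 - <<'E'
from h import *
W=np.load('w4.npy'); P=(W[:,0],W[:,1:]); z=.0486
print('mark',onz('top',(246.6,205.1),z),onz('side',(263.5,242.8),z),onz('wrist',(518,224),z,P))
print('stage pred', np.array([.566,-.124])+R.from_euler('z',-1).as_matrix()[:2,:2]@[-.008,.11+.1235+.00376] if 0 else np.array([.566,-.124])+np.array([-.008+.0175*.237,.237]))
E
python3 -m creep '[[[-5,30,0],8,0.9],[[-12,70,0],16,0.9],[[-20,115,0],25,0.9],[[-28,160,0],33,0.9],[[-35,205,0],42,0.9],[[-42,250,0],50,0.9],[[-49,295,0],59,0.9],[[-56,340,0],67,0.9],[[-63,385,0],76,0.9],[[-69,420,0],84,0.9],[[-73,447,0],90,0.9],[[-73,447,0],90,0.9]]'
python3 -m creep '[[[0,0,0],0,0.9],[[0,0,0],0,0.9]]'
python3 - <<'E'
from h import *
p,r=pose(); im=viewer.read_camera('wrist'); cv2.imwrite('pics/w5.png',im); np.save('w5.npy',np.c_[p,r]); print(p,r.round(3),bot.get_obs()['qpos'])
E
```

```text
mark [0.56328905 0.11411768 0.0486    ] [0.56384655 0.11490853 0.0486    ] [0.56152739 0.112317   0.0486    ]
stage pred [0.5621475 0.113    ]
clock: 9.8
tool_pos: [0.6012, 0.3229, 0.2058]
eef_rot: [-0.002, 0.711, 0.703, -0.002]
ft_force: [-1.1, -0.2, -0.1]
finger_gap: 0.0769
clock: 10.0
tool_pos: [0.6016, 0.3182, 0.2079]
eef_rot: [-0.0, 0.712, 0.703, -0.002]
ft_force: [0.0, -0.2, -0.3]
finger_gap: 0.0769
[0.60160494 0.3182262  0.20786009] [[ 0.013  1.    -0.003]
 [ 1.    -0.013 -0.002]
 [-0.002 -0.003 -1.   ]] [ 3.84337971e-01  4.53078367e-01  1.30577731e+00 -4.86222370e-04
  1.38498169e+00  3.97789601e-01]
```

View pics/w5.png

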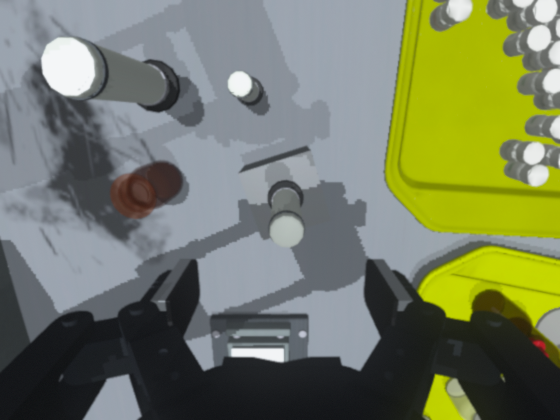

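The wrist view shows the middle probe's cap at (287,229), its collar at (285,195), and the other two probes well clear of it.

```bash
python3 - <<'E'
from h import *
W=np.load('w5.npy'); P=(W[:,0],W[:,1:])
print(onz('wrist',(287,229),.145,P),onz('wrist',(285,195),.056,P))
print('finger mid px',proj('wrist',P[0]+P[1]@[0,0,-.011],P))
t=np.array([.605,.318,.094]); print((t-P[0])@P[1]*1000)
E
```

```text
[0.60473455 0.31796996 0.145     ] [0.60419284 0.31907132 0.056     ]
finger mid px [282.34431721 286.24619912]
[2.13802947e-02 3.71050195e+00 1.13850468e+02]
```

```bash
python3 -m creep '[[[0,3,20],0,0.9],[[0,3,50],0,0.9],[[0,3,75],0,0.9],[[0,3,95],0,0.9],[[0,3,95],0,0.9]]'; python3 -m creep '[[[0,0,0],0,0.9]]'
```

```text
clock: 10.55
tool_pos: [0.6031, 0.3172, 0.1111]
eef_rot: [-0.001, 0.712, 0.702, -0.003]
ft_force: [-0.5, -0.1, -0.5]
finger_gap: 0.0769
clock: 10.65
tool_pos: [0.6055, 0.3186, 0.1147]
eef_rot: [-0.0, 0.712, 0.702, -0.0]
ft_force: [0.3, -0.3, 0.2]
finger_gap: 0.077
```

```bash
python3 -m creep '[[[0,0,12],0,0.9],[[0,0,19],0,0.9],[[0,0,19],0,0.6],[[0,0,19],0,0.4],[[0,0,19],0,0.2],[[0,0,19],0,0],[[0,0,19],0,0],[[0,0,19],0,0],[[0,0,19],0,0],[[0,0,19],0,0]]' 30
python3 -m creep '[[[0,0,-3],0,0],[[0,0,-7],0,0],[[0,0,-11],0,0],[[0,0,-11],0,0]]'
```

```text
clock: 11.65
tool_pos: [0.6055, 0.3197, 0.0958]
eef_rot: [0.0, 0.712, 0.703, 0.0]
ft_force: [-0.4, -1.1, 2.6]
finger_gap: 0.0229
clock: 12.05
tool_pos: [0.6057, 0.3197, 0.107]
eef_rot: [0.0, 0.712, 0.702, 0.001]
ft_force: [-0.1, -0.4, -0.8]
finger_gap: 0.0231
```

Holding the probe. Next is tilting it in the grip by catching the nose on the rim of the hole, moving along tool x (stage +y).

```bash
python3 -m creep '[[[3,0,0],0,0],[[6,0,0],0,0],[[9,0,0],0,0],[[12,0,0],0,0],[[12,0,0],0,0]]'; python3 -m creep '[[[3,0,0],0,0],[[6,0,0],0,0],[[9,0,0],0,0],[[12,0,0],0,0],[[14,0,0],0,0],[[14,0,0],0,0]]'
python3 - <<'E'
from h import *
s=viewer.read_camera('side'); cv2.imwrite('pics/s6.png',s); print(bot.get_obs()['ft_force'],pose()[0])
cv2.imwrite('pics/z6.png',cv2.resize(s[210:340,180:300],None,fx=4.5,fy=4.5,interpolation=cv2.INTER_CUBIC))
E
```

```text
clock: 12.55
tool_pos: [0.6051, 0.3311, 0.1061]
eef_rot: [0.0, 0.712, 0.703, -0.001]
ft_force: [-1.5, -4.9, 1.2]
finger_gap: 0.0233
clock: 13.15
tool_pos: [0.6055, 0.346, 0.1062]
eef_rot: [-0.0, 0.712, 0.703, -0.0]
ft_force: [-0.6, -4.5, -2.4]
finger_gap: 0.0232
[-1.32811222 -3.40204548 -2.72499989] [0.60548597 0.34588392 0.10617647]
```

View pics/z6.png

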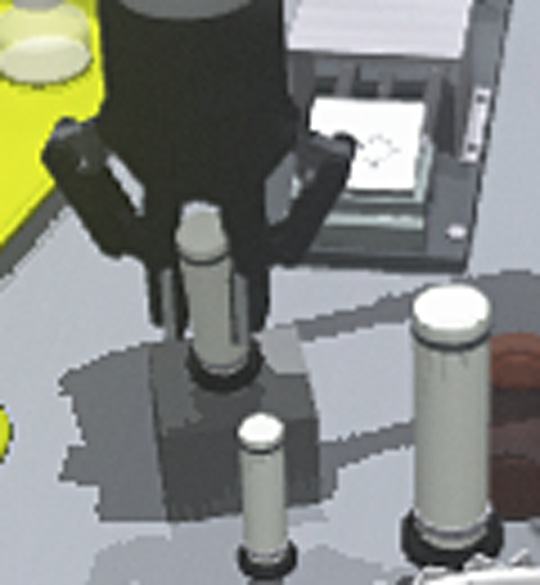

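The probe has pivoted while still in the hole. In the crop its cap is at (204,217) and its collar at (225,365). I'll check the tilt from the wrist camera.

```bash
python3 - <<'E'
from h import *
p,r=pose(); w=viewer.read_camera('wrist'); cv2.imwrite('pics/w7.png',w); np.save('w7.npy',np.c_[p,r])
g=np.array([.6055,.346,.117])
for th in (10,15,20,25):
    a=np.radians(th); n=np.array([0,np.sin(a),np.cos(a)])
    print(th,'wrist cap',proj('wrist',g+.0385*n,(p,r)).round(),'col',proj('wrist',g-.053*n,(p,r)).round(),'side cap',(proj('side',g+.0385*n)-[180,210])*4.5,'col',(proj('side',g-.053*n)-[180,210])*4.5)
cv2.imwrite('pics/z7.png',cv2.resize(w[150:350,190:370],None,fx=3,fy=3,interpolation=cv2.INTER_CUBIC))
E
```

```text
10 wrist cap [283. 328.] col [282. 255.] side cap [203.53430568 228.8862501 ] col [220.78764774 376.67679684]
15 wrist cap [282. 318.] col [282. 263.] side cap [202.16222432 234.6891965 ] col [222.51231985 368.66565016]
20 wrist cap [282. 307.] col [282. 271.] side cap [200.85279876 240.97742837] col [224.14177526 360.15116657]
25 wrist cap [282. 296.] col [282. 278.] side cap [199.61726187 247.70241845] col [225.66580537 351.19560893]
```

View pics/z7.png

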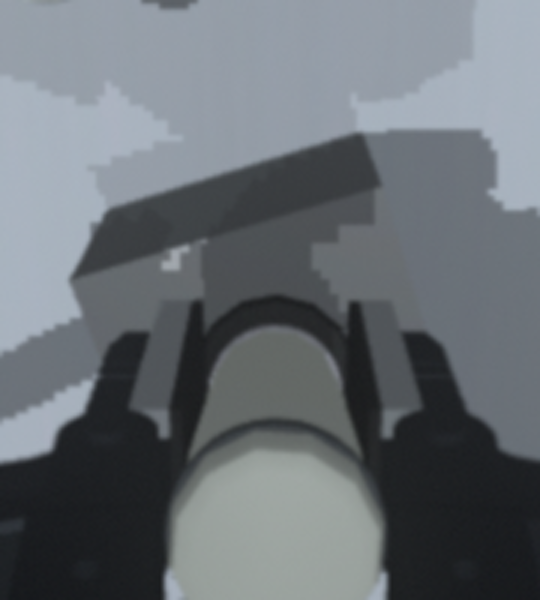

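```bash
python3 - <<'E'
from h import *
np.set_printoptions(precision=4,suppress=True)
W=np.load('w7.npy'); P=(W[:,0],W[:,1:])
wc=(190+276/3-.33,150+533/3-.33); print(wc)
cap=cross(ray('wrist',wc,P),ray('side',(180+204/4.5-.4,210+217/4.5-.4))); print('cap',cap)
# collar visible far edge (wrist): test by projecting rim of collar for tilts, pivot g
g=np.array([.6055,.346,.117])
for k in (.038,.044,.05):
  for th in (8,12,16,20):
    a=np.radians(th); n=np.array([0,np.sin(a),np.cos(a)]); e=np.array([0,np.cos(a),-np.sin(a)])
    c=g+k*n; top=c-.089*n
    rim=lambda c,rad:[proj('wrist',c+rad*(np.cos(f)*e+np.sin(f)*np.array([1,0,0])),P) for f in np.linspace(0,6.28,73)]
    col=np.array(rim(top,.017)); cp=np.array(rim(c,.012)); 
    z=lambda q:np.round((q-[190,150])*3)
    print(k,th,'collar topmost',z(col[col[:,1].argmin()]),'barrelfoot topmost',z(min(rim(top,.012),key=lambda q:q[1])),'cap topmost',z(cp[cp[:,1].argmin()]),'cap width',np.ptp(cp[:,0])*3,'side cap',(proj('side',c)-[180,210])*4.5,'side col',(proj('side',top)-[180,210])*4.5)
E
```

```text
(281.67, 327.33666666666664)
cap [0.6045 0.3615 0.1673]
0.038 8 collar topmost [276. 225.] barrelfoot topmost [276. 250.] cap topmost [277. 436.] cap width 225.28427198362658 side cap [204.1903 227.5914] side col [219.7426 376.5475]
0.038 12 collar topmost [276. 242.] barrelfoot topmost [276. 267.] cap topmost [276. 409.] cap width 226.12914793743775 side cap [203.086  231.9696] side col [221.1064 370.5923]
0.038 16 collar topmost [276. 259.] barrelfoot topmost [276. 285.] cap topmost [276. 382.] cap width 226.55704469099592 side cap [202.0169 236.671 ] side col [222.4156 364.3026]
0.038 20 collar topmost [276. 277.] barrelfoot topmost [277. 302.] cap topmost [276. 356.] cap width 226.55995777317375 side cap [200.9888 241.6726] side col [223.665  357.7083]
0.044 8 collar topmost [276. 231.] barrelfoot topmost [276. 257.] cap topmost [277. 461.] cap width 239.00530927593232 side cap [203.0802 216.9912] side col [218.745  366.9678]
0.044 12 collar topmost [276. 247.] barrelfoot topmost [276. 272.] cap topmost [276. 428.] cap width 240.1283412029106 side cap [201.794  222.0546] side col
[... 381 characters left out ...]
 8 collar topmost [276. 238.] barrelfoot topmost [276. 264.] cap topmost [277. 490.] cap width 254.47235465493748 side cap [201.9618 206.316 ] side col [217.7404 357.3243]
0.05 12 collar topmost [276. 251.] barrelfoot topmost [276. 278.] cap topmost [276. 450.] cap width 255.95146929725473 side cap [200.4917 212.0627] side col [218.7948 352.7765]
0.05 16 collar topmost [276. 265.] barrelfoot topmost [276. 292.] cap topmost [276. 410.] cap width 256.7220696390575 side cap [199.0668 218.2487] side col [219.808  347.9632]
0.05 20 collar topmost [276. 279.] barrelfoot topmost [277. 306.] cap topmost [275. 371.] cap width 256.7641977146109 side cap [197.6952 224.844 ] side col [220.7759 342.9076]
```

The estimates disagree (10–17°). I'll lift clear and spin 90°, so the side camera sees the tilt in profile.

```bash
python3 -m creep '[[[0,0,0],0,0],[[0,0,-8],0,0],[[0,0,-20],0,0],[[0,0,-35],0,0],[[0,0,-55],0,0],[[0,0,-75],0,0],[[0,0,-95],0,0],[[0,0,-115],0,0],[[0,0,-130],-5,0],[[0,0,-140],-12,0],[[0,0,-140],-20,0],[[0,0,-140],-28,0]]' 60
python3 -m creep '[[[0,0,0],-8,0],[[0,0,0],-16,0],[[0,0,0],-24,0],[[0,0,0],-32,0],[[0,0,0],-40,0],[[0,0,0],-48,0],[[0,0,0],-56,0],[[0,0,0],-62,0],[[0,0,0],-62,0],[[0,0,0],-62,0]]'
python3 - <<'E'
from h import *
np.set_printoptions(precision=4,suppress=True)
s=viewer.read_camera('side'); cv2.imwrite('pics/s8.png',s); p,r=pose(); print(p,r); np.save('w8.npy',np.c_[p,r])
u,v=proj('side',p).astype(int); print(u,v)
cv2.imwrite('pics/z8.png',cv2.resize(s[v-60:v+70,u-60:u+60],None,fx=4.5,fy=4.5,interpolation=cv2.INTER_CUBIC))
E
```

```text
clock: 14.45
tool_pos: [0.6065, 0.347, 0.2492]
eef_rot: [0.001, 0.518, 0.855, 0.003]
ft_force: [-0.8, -0.1, -1.5]
finger_gap: 0.0223
clock: 15.45
tool_pos: [0.606, 0.3463, 0.2477]
eef_rot: [0.001, 0.007, 1.0, 0.001]
ft_force: [0.7, 0.1, -1.4]
finger_gap: 0.0229
[0.6059 0.3461 0.2473] [[-0.9999  0.0147  0.0016]
 [ 0.0147  0.9999  0.0016]
 [-0.0016  0.0016 -1.    ]]
223 216
```

View pics/z8.png

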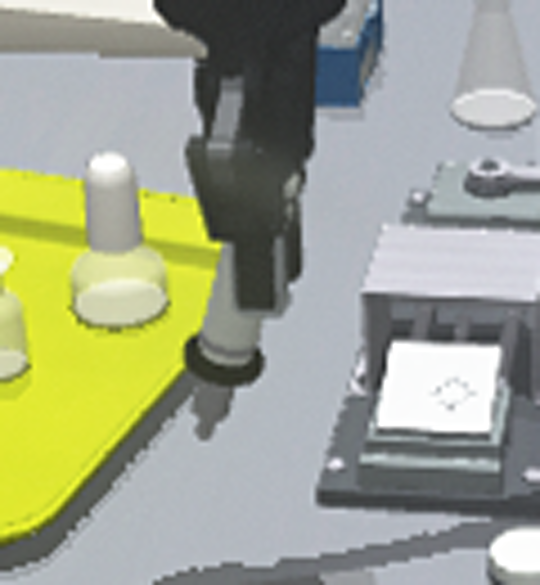

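The side view now shows the tilt in profile: tip end at crop (205,435), collar at about (224,357).

```bash
python3 - <<'E'
from h import *
np.set_printoptions(precision=4,suppress=True)
W=np.load('w8.npy'); p,r=W[:,0],W[:,1:]
def pl(a):
    o,v=ray('side',(a[0]/4.5+163-.4,a[1]/4.5+156-.4)); n=r[:,1]; X=o+v*((p-o)@n)/(v@n); return (X-p)@r*1000
tip,nb,col=pl((205,437)),pl((211,402)),pl((224,360)); L,Rr=pl((186,350)),pl((263,364))
f1,f2=pl((203,335)),pl((258,348))
el,er=pl((221,262)),pl((203,335))
print('tip',tip,'col',col,'edges',L,Rr)
d=tip-col; print('tilt tip-col',np.degrees(np.arctan2(d[0],d[2])), np.linalg.norm(d))
g=np.array([0,0,-11.]); d=tip-g; print('tilt tip-grasp',np.degrees(np.arctan2(d[0],d[2])),np.linalg.norm(d))
d=er-el; print('barrel left edge',np.degrees(np.arctan2(d[0],d[2])))
d=Rr-L; print('collar', np.degrees(np.arctan2(d[2],d[0])),np.linalg.norm(d))
E
```

```text
tip [-33.1272  -0.      80.4546] col [-22.4658  -0.      41.5694] edges [-38.2812  -0.      37.7305] [-6.0412 -0.     42.4495]
tilt tip-col -15.33230242893628 40.320220598385625
tilt tip-grasp -19.911663078397265 97.26949258145828
barrel left edge -15.646133136628174
collar 8.327185272338244 32.5834990820995
```

```bash
python3 - <<'E'
from h import *
np.set_printoptions(precision=2,suppress=True,linewidth=200)
W=np.load('w8.npy'); p,r=W[:,0],W[:,1:]
def pl(a):
    o,v=ray('side',a); n=r[:,1]; X=o+v*((p-o)@n)/(v@n); return (X-p)@r*1000
im=cv2.imread('pics/s8.png').astype(int)
sat=im[:,:,1]-im[:,:,0]
pts=[]
for v in range(208,232):
    row=sat[v,200:217]; 
    hi=row[:4].mean(); lo=row.min(); t=(hi+lo)/2; i=np.argmax(row<t)
    if hi-lo>60 and i>0: u=200+i-1+(row[i-1]-t)/(row[i-1]-row[i]); pts.append((u,v)); 
pts=np.array(pts); print(pts.T)
k=pts[(pts[:,1]>=212)&(pts[:,1]<=228)]
f=np.polyfit(k[:,1],k[:,0],1); print(f,np.abs(np.polyval(f,k[:,1])-k[:,0]).max())
a,b=[pl((np.polyval(f,v),v)) for v in (212,228)]; d=b-a; print(np.degrees(np.arctan2(d[0],d[2])))
for v in range(232,256,1): print(v, im[v,198:226].sum(1)//3)
E
```

```text
[[208.79 209.84 212.02 211.67 211.45 211.4  210.65 210.43 210.51 210.47 209.83 209.61 209.53 209.47 208.85 208.53 208.47 207.78 207.58 207.43 206.72 205.89 204.41]
 [208.   209.   210.   211.   212.   213.   214.   215.   216.   217.   218.   219.   220.   221.   222.   224.   225.   226.   227.   228.   229.   230.   231.  ]]
[ -0.25 264.04] 0.2945141866619281
-15.754548708334442
232 [166 168 168 167 167 168  67  45  46 116 102 104 126 130 138 142 138 139 134 132 126 113 155 187 186 184 184 186]
233 [168 167 167 168 170 139  59  48  47  80 127 111 103 104 108 126 126 125 123 115 105  88  98 184 187 185 185 185]
234 [166 165 166 167 171 139  60  48  46  69 136 142 122 112 106 102  98  98  96  95  95  62  39 169 188 185 187 186]
235 [166 168 167 170 169 136  59  48  53  46  70 134 146 148 141 121 115 115 112 114 105  58  41  92 180 185 186 186]
236 [167 168 168 170 164 148  65  49  49  50  48  53  95 131 134 138 139 134 133 122  67  49  44  95 182 187 185 185]
237 [169 169 166 166 178 157  76  49  48  52  51  51  46  45  53  73  74  73  74  48  46  48  43 101 181 187 186 185]
238 [169
[... 1415 characters left out ...]
6 165 163 164 186 185 186 188 163 107 102  95 110 186 190 187 185 185 185 184 184 184 185 186 187 185 184 187]
251 [ 99 159 167 184 185 185 184 190 131 105 100  93 132 185 187 186 185 186 185 184 185 185 185 185 185 185 185 185]
252 [161 166 185 187 186 184 186 188 153 108 104  98 159 185 187 185 185 184 185 185 185 185 185 186 185 185 184 186]
253 [165 184 185 185 184 185 186 186 190 132 110 139 183 186 185 185 184 184 185 185 185 187 186 184 184 185 186 185]
254 [186 187 185 184 183 184 185 185 186 189 190 187 186 185 185 185 185 186 183 186 184 186 185 185 186 183 185 185]
255 [185 187 186 183 185 186 185 185 187 185 184 185 186 185 185 187 185 185 186 185 186 186 185 183 185 185 185 185]
```

Three estimates agree on about 15.6°. I'll add about 4° by pressing the nose against the stand's -y top edge with a lighter grip.

```bash
python3 -m creep '[[[0,-6,0],8,0],[[0,-14,0],16,0],[[0,-22,0],25,0],[[0,-30,0],33,0],[[0,-40,0],42,0],[[0,-50,0],50,0],[[0,-60,0],59,0],[[0,-68,0],67,0],[[0,-76,0],76,0],[[0,-76,0],84,0],[[0,-76,0],90,0],[[0,-76,0],90,0]]'
python3 -m creep '[[[0,0,20],0,0],[[0,0,45],0,0],[[0,0,70],0,0],[[0,0,95],0,0],[[0,0,120],0,0],[[0,0,134],0,0],[[0,0,139],0,0],[[0,0,139],0,0],[[0,0,139],0,0]]'
python3 -m creep '[[[4,0,0],0,0],[[8,0,0],0,0],[[12,0,0],0,0],[[16,0,0],0,0],[[16,0,0],0,0]]' 30
python3 -m creep '[[[2,0,0],0,0],[[4,0,0],0,0],[[4,0,0],0,0]]' 30
```

```text
clock: 16.7
tool_pos: [0.6048, 0.2697, 0.2467]
eef_rot: [-0.0, 0.712, 0.702, 0.001]
ft_force: [-0.4, 0.6, -1.6]
finger_gap: 0.0227
clock: 17.6
tool_pos: [0.6057, 0.2699, 0.1086]
eef_rot: [0.001, 0.712, 0.703, 0.001]
ft_force: [0.2, 0.8, -1.5]
finger_gap: 0.023
clock: 18.1
tool_pos: [0.6049, 0.2863, 0.1074]
eef_rot: [-0.0, 0.711, 0.703, 0.0]
ft_force: [-0.6, -0.0, -0.4]
finger_gap: 0.0226
clock: 18.4
tool_pos: [0.6049, 0.2898, 0.1073]
eef_rot: [-0.0, 0.712, 0.703, 0.0]
ft_force: [-0.3, 0.5, -1.6]
finger_gap: 0.0225
```

```bash
for i in 1; do python3 -m creep '[[[2,0,0],0,0],[[2,0,0],0,0]]'; python3 -m creep '[[[2,0,0],0,0],[[2,0,0],0,0]]';python3 -m creep '[[[2,0,0],0,0],[[2,0,0],0,0]]'; done | grep -E "pos|force"
```

```text
tool_pos: [0.605, 0.2917, 0.1073]
ft_force: [-0.6, 0.5, -0.7]
tool_pos: [0.605, 0.2938, 0.1074]
ft_force: [-0.6, -0.7, -2.0]
tool_pos: [0.605, 0.2958, 0.1073]
ft_force: [-0.4, -0.1, -0.9]
```

```bash
(python3 -m creep '[[[2,0,0],0,0],[[2,0,0],0,0]]'; python3 -m creep '[[[2,0,0],0,0],[[2,0,0],0,0]]';python3 -m creep '[[[2,0,0],0,0],[[2,0,0],0,0]]') | grep -E "pos|force"
```

```text
tool_pos: [0.605, 0.2974, 0.1073]
ft_force: [-0.1, -0.3, -1.4]
tool_pos: [0.605, 0.2984, 0.1071]
ft_force: [0.8, -3.0, -0.3]
tool_pos: [0.605, 0.2992, 0.1069]
ft_force: [0.2, -6.4, -2.6]
```

```bash
(python3 -m creep '[[[2,0,0],0,0],[[2,0,0],0,0]]'; python3 -m creep '[[[2,0,0],0,0],[[2,0,0],0,0]]') | grep -E "pos|force"
```

```text
tool_pos: [0.6051, 0.301, 0.1069]
ft_force: [-0.4, -6.5, 0.2]
tool_pos: [0.6053, 0.303, 0.1071]
ft_force: [0.5, -7.2, -0.7]
```

```bash
python3 -m creep '[[[2,0,0],0,0],[[2,0,0],0,0]]' | grep -E "pos|force"; python3 -m creep '[[[-4,0,0],0,0],[[-12,0,0],0,0],[[-20,0,-10],0,0],[[-20,0,-35],0,0],[[-20,0,-60],0,0],[[-20,0,-85],0,0],[[-20,0,-110],0,0],[[-20,0,-130],-8,0],[[-20,0,-140],-16,0],[[-20,0,-140],-24,0],[[-20,0,-140],-32,0]]' 60
python3 -m creep '[[[0,0,0],-8,0],[[0,0,0],-16,0],[[0,0,0],-24,0],[[0,0,0],-32,0],[[0,0,0],-40,0],[[0,0,0],-48,0],[[0,0,0],-56,0],[[0,0,0],-58,0],[[0,0,0],-58,0],[[0,0,0],-58,0]]'
python3 - <<'E'
from h import *
np.set_printoptions(precision=4,suppress=True)
s=viewer.read_camera('side'); cv2.imwrite('pics/s9.png',s); p,r=pose(); print(p,r[:,0]); np.save('w9.npy',np.c_[p,r])
u,v=proj('side',p).astype(int); print(u-40,v-10)
cv2.imwrite('pics/z9.png',cv2.resize(s[v-10:v+50,u-40:u+40],None,fx=9,fy=9,interpolation=cv2.INTER_CUBIC))
E
```

```text
tool_pos: [0.6054, 0.3049, 0.1071]
ft_force: [0.5, -7.2, -0.8]
clock: 21.3
tool_pos: [0.605, 0.2878, 0.249]
eef_rot: [0.0, 0.488, 0.873, 0.001]
ft_force: [-0.8, 0.4, -0.9]
finger_gap: 0.0227
clock: 22.3
tool_pos: [0.6049, 0.2876, 0.2479]
eef_rot: [0.0, 0.007, 1.0, 0.0]
ft_force: [-1.0, 0.1, -1.3]
finger_gap: 0.0228
[0.6049 0.2876 0.2478] [-0.9999  0.0138 -0.0004]
189 191
```

View pics/z9.png

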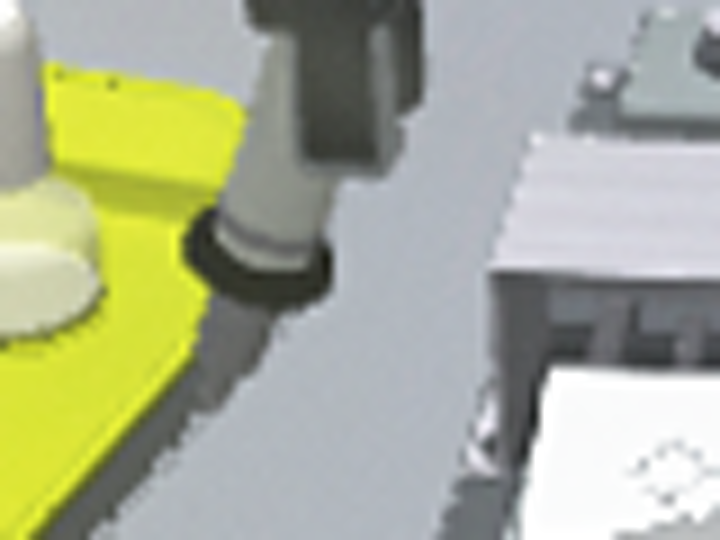

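The closer profile shows the barrel's left edge running from about (270,50) to (218,205), and the tip end near (205,405).

```bash
python3 - <<'E'
from h import *
np.set_printoptions(precision=2,suppress=True,linewidth=220)
W=np.load('w9.npy'); p,r=W[:,0],W[:,1:]
def pl(a):
    o,v=ray('side',a); n=r[:,1]; X=o+v*((p-o)@n)/(v@n); return (X-p)@r*1000
im=cv2.imread('pics/s9.png').astype(int); sat=im[:,:,1]-im[:,:,0]; sm=im.sum(2)//3
pts=[]
for v in range(201,214):
    row=sat[v,208:224]; hi=row[:4].mean(); lo=row.min(); t=(hi+lo)/2; i=np.argmax(row<t)
    pts.append((208+i-1+(row[i-1]-t)/(row[i-1]-row[i]),v))
pts=np.array(pts); print(pts.T)
f=np.polyfit(pts[:,1],pts[:,0],1); a,b=[pl((np.polyval(f,v),v)) for v in (202,213)]; d=b-a; print('edge tilt',np.degrees(np.arctan2(d[0],d[2])),np.abs(np.polyval(f,pts[:,1])-pts[:,0]).max())
for v in range(222,242): print(v,sm[v,203:226])
col=pl((189+258/9-.4,191+257/9-.4)); 
for t in ((203,405),(210,410)):
    tip=pl((189+t[0]/9-.4,191+t[1]/9-.4)); d=tip-col; print(tip,col,np.degrees(np.arctan2(d[0],d[2])),np.linalg.norm(d))
E
```

```text
[[212.93 214.92 215.77 215.78 215.46 215.42 214.79 214.5  214.41 213.75 213.53 212.72 212.5 ]
 [201.   202.   203.   204.   205.   206.   207.   208.   209.   210.   211.   212.   213.  ]]
edge tilt -12.27315232333908 2.4571172087834157
222 [167 167 167 167 166 166 167 172 130  68  49  49  52  52  51  50  49  50  50  49  49  47  65]
223 [167 168 169 167 168 167 166 168 172 112  66  57  50  49  52  50  51  50  51  49  46  53 113]
224 [166 167 167 165 167 165 167 168 153 109 105  94  70  59  56  54  50  49  54  54  85 118 182]
225 [167 166 166 166 166 165 166 169 146 109 104 106 105  91  89  75  61  81 106 112 184 191 186]
226 [167 165 165 167 165 167 166 162 113 103 106 104 105 104  99  96  97 161 170 186 186 186 185]
227 [165 164 165 167 165 167 166 143 107 102 101 103 102 100  96  87 140 160 184 185 184 185 181]
228 [165 166 166 167 168 165 168 155 112 103 104 100 102  99  95  85 161 166 181 186 182 182 184]
229 [165 166 165 166 164 158 179 123 102 102 104 102 101  97  89 108 182 187 186 184 183 184 184]
230 [166 166 165 167 162 171 160 103 103 106 102 102 100  93  87 157 185 184 18
[... 565 characters left out ...]
 183 183 182 183 182 183 184 184 182 183]
237 [151  87  80  91  92  90  88 162 165 167 185 184 185 183 183 183 184 183 183 184 183 183 183]
238 [ 95  80  90  94  92  89 102 158 164 184 184 183 183 184 183 183 183 185 184 182 185 184 182]
239 [ 81  90  93  91  90  86 160 166 182 186 183 184 183 182 184 182 184 183 183 183 183 184 182]
240 [ 90  92  91  88 104 102 160 183 183 183 184 184 184 186 184 184 184 185 183 184 183 185 183]
241 [ 92  91  90 102 161 163 185 186 184 184 183 183 184 183 184 184 182 183 183 184 184 183 184]
[-40.9    0.    78.74] [-26.11   0.    39.93] -20.873006143523554 41.53483214550198
[-39.4    0.    79.95] [-26.11   0.    39.93] -18.374303795130054 42.167905538041154
```

```bash
python3 -m creep '[[[4,-10,0],8,0],[[8,-20,0],16,0],[[12,-32,0],25,0],[[16,-44,0],33,0],[[20,-57,0],42,0],[[24,-70,0],50,0],[[28,-84,0],59,0],[[32,-98,0],67,0],[[36,-112,0],76,0],[[40,-122,0],84,0],[[41,-127,0],90,0],[[41,-127,0],90,0]]'
python3 -m creep '[[[0,0,20],0,0],[[0,0,40],0,0],[[0,0,60],0,0],[[0,0,75],0,0],[[0,0,85],0,0],[[0,0,90],0,0],[[0,0,90],0,0],[[0,0,90],0,0]]'
python3 - <<'E'
from h import *
np.set_printoptions(precision=4,suppress=True)
p,r=pose(); print(p,r[:,0],bot.get_obs()['qpos'])
s=viewer.read_camera('side'); w=viewer.read_camera('wrist'); t=viewer.read_camera('top')
for n,i in (('s10',s),('w10',w),('t10',t)): cv2.imwrite(f'pics/{n}.png',i)
np.save('w10.npy',np.c_[p,r])
tip=p+r@[-.0395,0,.08]; print('tip est',tip,'side px',proj('side',tip),'mark px',proj('side',[.563,.1138,.0486]),proj('wrist',[.563,.1138,.0486]),proj('wrist',tip))
o=np.zeros((600,800,3),np.uint8)
o[:540,:420]=cv2.resize(s[195:285,235:305],None,fx=6,fy=6,interpolation=cv2.INTER_CUBIC)
o[:360,425:785]=cv2.resize(w[200:380,190:370],None,fx=2,fy=2,interpolation=cv2.INTER_CUBIC)
o[365:595,425:785]=cv2.resize(t[180:226,215:287],None,fx=5,fy=5,interpolation=cv2.INTER_CUBIC)
cv2.imwrite('pics/z10.png',o)
E
```

```text
clock: 23.55
tool_pos: [0.5621, 0.1605, 0.2477]
eef_rot: [0.0, 0.712, 0.702, 0.0]
ft_force: [-0.8, 0.8, -0.5]
finger_gap: 0.023
clock: 24.35
tool_pos: [0.5628, 0.1613, 0.158]
eef_rot: [0.0, 0.712, 0.703, 0.001]
ft_force: [0.6, 0.8, -0.7]
finger_gap: 0.0226
[0.5628 0.1613 0.158 ] [0.0125 0.9999 0.0004] [0.1601 0.346  1.6112 0.0002 1.1829 0.1726]
tip est [0.5625 0.1218 0.078 ] side px [263.4895 233.797 ] mark px [263.909  242.5703] [282.4245 263.226 ] [281.8086 270.8438]
```

View pics/z10.png

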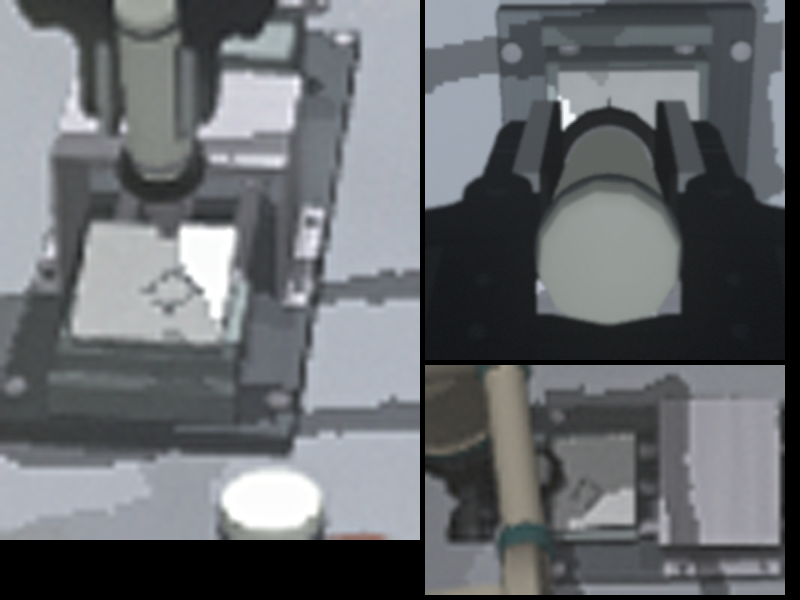

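The side view has the tip end at crop (168,235), just above the ring at (173,290). This matches the predicted tip pixel. The probe lines up with the mark in x, and I've now used all 12 picture views. Next are numeric checks.

```bash
python3 - <<'E'
from h import *
np.set_printoptions(precision=4,suppress=True,linewidth=220)
s=cv2.imread('pics/s10.png'); g=s.sum(2)//3
for v in range(226,240): print(v,g[v,252:276])
for name in ('s10','s4'):
    a=cv2.imread(f'pics/{name}.png').sum(2)//3; sub=a[236:251,254:273].astype(float); bg=np.median(sub); m=(sub<bg-35)
    ys,xs=np.nonzero(m); print(name,bg,254+(xs.min()+xs.max())/2,236+(ys.min()+ys.max())/2,xs.min()+254,xs.max()+254,ys.min()+236,ys.max()+236,m.sum())
E
```

```text
226 [107 107 106  83  57  46  47  46  47  45  46  47  47  43  49  67 108 111 113 110 110 111 111 111]
227 [ 71  71  70 100  95  67  49  47  46  44  44  48  49  53  73  90 104 106 107 105 105 106  99 104]
228 [ 70  70  77 101 106 104  72  60  58  55  60  63  67  87 105  80  70  70  71  70  72  71  75 100]
229 [ 60  60  85 105 106  99  69  89  94  98  97  98  93  88 100  78  70  71  70  71  70  70  83 103]
230 [ 60  57  86 103 103  92  63  82  90  93  94  96  91  91  92  64  59  62  61  61  61  62  86 106]
231 [ 83  84 106 111 107  90  71  68  90  93  94  94  91  91  77  56  52  53  56  55  53  57  94 107]
232 [166 161 156 156 147 139 129 115 123 102  92  93  94 161 163 154 157 127 117 121 123 128 107 103]
233 [188 186 186 185 185 188 188 189 194 136  92  87 123 255 255 255 255 250 244 246 247 255 152 100]
234 [186 185 184 186 183 181 184 186 186 152 120 112 148 254 253 251 252 252 253 253 254 255 164  98]
235 [182 184 185 186 186 183 186 185 185 184 187 188 181 252 251 250 250 250 250 250 252 251 148 100]
236 [183 181 185 187 186 184 186 183 185 184 183 184 181 252 251 250 250 250 250 251 254 236 134  98]
237 [183 181 183 185 183 183 184 183 185 186 187 185 180 252 252 250 250 250 251 251 255 217 119  98]
238 [184 184 183 185 183 183 183 186 185 186 186 186 180 247 253 251 250 250 250 251 255 180  99  97]
239 [185 186 185 182 183 184 185 185 186 187 181 178 162 177 252 252 251 251 251 252 255 165 115 101]
s10 186.0 265.5 245.0 259 272 240 250 24
s4 249.0 266.0 245.0 260 272 240 250 14
```

```bash
cat > avg.py <<'E'
from h import *
np.set_printoptions(precision=4,suppress=True)
F=[];T=[]
for i in range(8):
    s=viewer.read_camera('side'); o=bot.get_obs(); F.append(o['ft_force']); T.append(o['tool_pos'])
F=np.array(F); print('F',F.mean(0),'sd',F.std(0),'pos',np.mean(T,0)); cv2.imwrite('pics/s_last.png',s)
g=s.sum(2)//3
for v in range(228,246): print(v,g[v,256:271])
E
python3 avg.py|head -1
python3 -m creep '[[[-3,0,8],0,0],[[-6,0,16],0,0],[[-8,0,22],0,0],[[-8,0,22],0,0],[[-8,0,22],0,0]]'
python3 avg.py
```

```text
F [ 0.1734  0.0758 -1.3585] sd [0.3469 0.5359 0.3359] pos [0.5624 0.1611 0.1577]
clock: 25.4
tool_pos: [0.5621, 0.1529, 0.1349]
eef_rot: [-0.0, 0.712, 0.702, -0.0]
ft_force: [-0.6, -0.5, -1.2]
finger_gap: 0.0226
F [ 0.0997  0.3953 -0.917 ] sd [0.4096 0.4683 0.3408] pos [0.5624 0.1532 0.1355]
228 [ 58  58 101 121 130 129 131 129 127 116 102  59  51  47  69]
229 [ 54  50  88 100 111 111 116 114 102  97 101  63  53  45  67]
230 [ 54  49  68 111 106  95  98 101 106 123  72  44  51  46  57]
231 [ 66  44  43  47  91  97 123 106  77  47  41  41  38  38  52]
232 [108  56  40  43  44  42  43  45  43  43  40  32 142 129 117]
233 [159 112  64  44  44  44  44  45  43  43  49 134 255 252 245]
234 [186 190 141  97  57  45  46  47  46  48  96 255 255 254 253]
235 [187 187 190 199 108  67  68  70  79  86 121 255 253 251 250]
236 [187 186 186 192 120  93  93  95  96  86 120 255 253 250 250]
237 [185 183 183 187 147 100  92  95  93  89 132 255 253 251 251]
238 [185 183 184 189 154 124  96  92  89 115 178 251 254 251 251]
239 [185 184 185 186 192 195 121  90  81 149 182 181 248 253 252]
240 [184 186 186 186 187 186 118 108 106 147 173 184 181 248 253]
241 [184 186 188 188 182 164 132 163 167 152 129 177 186 179 253]
242 [186 187 184 181 134 181 192 189 192 193 152 167 173 180 249]
243 [187 187 161 138 136 181 189 188 184 190 169 131 132 176 179]
244 [187 188 189 191 185 182 187 180 143 176 151 182 188 185 180]
245 [187 187 189 190 156 142 157 117 104 134 184 189 188 187 186]
```

```bash
python3 -m creep '[[[-0.7,0,1.9],0,0],[[-1.4,0,3.8],0,0],[[-1.4,0,3.8],0,0]]' >/dev/null; python3 avg.py|grep F; python3 -m creep '[[[-0.7,0,1.9],0,0],[[-1.4,0,3.8],0,0],[[-1.4,0,3.8],0,0]]'>/dev/null; python3 avg.py
```

```text
F [ 0.0714  0.2348 -1.0093] sd [0.458  0.4262 0.4837] pos [0.5621 0.1517 0.1315]
F [-0.159  -0.1701 -1.3253] sd [0.4374 0.3362 0.4601] pos [0.5621 0.1503 0.1277]
228 [ 83  97 123 128 129 133 131 130 130 129 126 124  68  51  68]
229 [ 68  81 119 129 131 133 132 131 131 127 122 100  59  59  68]
230 [ 61  55 100 120 129 132 132 131 129 127 108  75  54  51  53]
231 [ 56  48  87 101 115 118 127 119 111 102  95  61  49  46  50]
232 [ 63  44  66  97  95  97  99  99  99 105  80  49  49  47 111]
233 [ 93  49  44  48  93 114 121 119 126  83  48  42  37  89 241]
234 [140  63  41  42  45  41  48  45  41  42  42  39  62 183 255]
235 [194 123  63  42  42  43  44  44  43  43  39  60 188 255 254]
236 [191 193 140  80  56  46  45  46  49  44  42 190 255 255 251]
237 [185 187 189 167 111  67  58  68  71  68  74 255 255 253 251]
238 [183 184 187 193 132  96  94  97  96  92  82 172 250 250 251]
239 [184 184 187 188 158 102  92  93  94  90 104 177 182 206 250]
240 [184 187 186 188 191 125  92  89  92  86 121 182 185 251 252]
241 [183 187 188 190 181 170 113  93  90 102 125 181 187 183 180]
242 [183 188 184 181 136 183 161 113  97 155 147 169 173 184 182]
243 [186 188 162 138 136 184 188 145 121 142 158 132 133 177 182]
244 [186 188 190 191 185 180 150 141 140 146 111 181 190 189 182]
245 [186 187 189 190 159 116 115 109 106 142 145 178 188 187 186]
```

```bash
for i in 1; do python3 -m creep '[[[-0.7,0,1.9],0,0],[[-0.7,0,1.9],0,0]]' >/dev/null; python3 avg.py|grep F; python3 -m creep '[[[-0.7,0,1.9],0,0],[[-0.7,0,1.9],0,0]]'>/dev/null; python3 avg.py; done
```

```text
F [ 0.1023  0.5639 -0.027 ] sd [0.375  0.5718 0.3213] pos [0.5623 0.1497 0.1259]
F [0.3327 1.0745 0.3265] sd [0.5613 0.6    0.5239] pos [0.5622 0.1489 0.124 ]
228 [107 103 120 128 132 130 134 131 131 112  95 105  76  67  71]
229 [100  90 121 129 129 134 130 132 131 128 126 128  71  54  68]
230 [ 63  81 122 128 131 132 131 131 130 128 125 105  64  51  57]
231 [ 66  58 107 121 130 132 133 132 130 126 111  82  50  47  51]
232 [ 60  46  66 100 117 124 127 127 118 110  93  84  59  46  76]
233 [ 72  39  67  95  93  99 101 102  99 106  94  52  47  34 193]
234 [ 92  44  43  48  90 116 116 117 127  85  49  42  42  60 255]
235 [140  64  41  44  42  51  53  50  42  42  42  39  63 185 255]
236 [195 123  61  44  44  45  45  43  44  45  41  44 188 255 254]
237 [190 192 139  83  47  45  46  46  47  46  46 110 255 255 253]
238 [185 186 191 166  92  60  60  63  68  67  77 178 183 249 253]
239 [185 184 187 192 132  95  94  97  96  92  79 179 189 181 251]
240 [184 185 186 189 157 101  91  95  95  90  87 178 187 184 250]
241 [183 185 191 191 184 133  98  92  94  92 112 181 188 186 182]
242 [184 188 183 180 136 186 136  99  99 110 135 169 176 185 186]
243 [187 190 165 138 138 179 139 114 124 146 148 129 134 178 185]
244 [186 189 190 192 186 150 144 143 142 146 112 174 189 188 185]
245 [186 187 189 192 152 114 115 111 106 139 146 142 174 187 187]
```

```bash
python3 -m creep '[[[-0.4,0,1],0,0],[[-0.7,0,2],0,0],[[-1,0,2.8],0,0],[[-1,0,2.8],0,0],[[-1,0,2.8],0,0],[[-1,0,2.8],0,0]]' >/dev/null; python3 avg.py; python3 avg.py | head -1
```

```text
F [0.5803 0.8253 1.2042] sd [0.6352 0.5046 0.2236] pos [0.5622 0.1479 0.1212]
228 [ 82 101 121 129 130 131 132 132 130 111  79 102 100  79  73]
229 [105 101 122 129 130 131 133 132 131 129 102 107  74  66  69]
230 [ 97  95 121 128 131 130 132 132 129 128 128 127  72  51  58]
231 [ 66  78 117 129 130 131 133 132 130 131 125 106  67  51  54]
232 [ 81  46  93 121 127 130 133 132 130 125 108  80  54  48  79]
233 [ 88  46  52  93 110 120 119 120 113 106  91  83  50  37 171]
234 [ 93  48  44 105 102 101  97 101  94 105  79  47  48  33 231]
235 [123  60  44  40  90 124 119 128 105  75  49  41  40  58 255]
236 [138  67  42  43  42  43  41  40  42  43  44  40  65 189 255]
237 [192 139  70  43  42  45  45  46  46  44  40  48 153 255 255]
238 [185 191 138  96  60  44  43  47  47  44  48 112 180 252 254]
239 [184 187 192 197 128  69  57  69  73  67  80 176 189 180 252]
240 [184 186 188 193 147  96  95  95  98  94  81 155 183 184 250]
241 [183 187 187 190 145 100  92  95  95  91  86 179 189 185 182]
242 [185 186 184 182 139 120 103  95  98  94 115 169 177 185 184]
243 [185 189 163 139 139 146 140 119 124 126 147 118 133 177 186]
244 [187 190 189 190 187 150 144 143 140 147 113 139 176 187 186]
245 [187 186 190 193 152 114 117 110 106 141 147 146 142 181 189]
F [0.8573 1.1127 1.6113] sd [0.6395 0.6083 0.5629] pos [0.5622 0.1479 0.1211]
```

```bash
python3 - <<'E'
from station import bot
print(bot.get_obs()['clock'], bot.close_job())
E
```

```text
the job is handed in; nothing more can be done
29.8 None
```

I turned the crank one full turn to its stop, took the middle probe from its stand and handed the job in at 29.8 s, with the tip held on the ring mark. No verdict is reported, so the figures below are my own last checks.

- **Crank:** at the end of the turn the stop pushed back with about 9 N, and the pictures showed the coupon fully out from under the hood.
- **Tilt:** the moves keep the gripper pointing down, so I tilted the probe within the grip. I did this against the rim of the stand's hole, then against the stand's edge. My estimates before the final approach ran from 18.4° to about 22° against the 20° wanted. One automatic edge fit gave 12° and I set it aside, because it included two stray points where the gripper covered the edge. I did not measure the tilt again once the tip was pressing.
- **Push:** the force rose by about 2.8 N, and from first contact the tip has gone in about 6 mm, so the two agree on half way.
- **Position:** side-to-side the tip is within about 1 mm of the mark. Along the slope it seems about 1.5 mm short of it, towards the hood, with roughly 2 mm of uncertainty.
- **Bystanders:** I saw no contact with the bottle, the tin or the flask, but I did not measure their positions again at the end.

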